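# Set the check weight on the balance with sprung tongs

## Robot

A 6-joint arm with a two-finger parallel gripper is mounted at the origin on the work surface. World frame = base frame: x ahead of the robot, y to its left, z up, the work surface at z = 0. Lengths are in mm, angles in rad, forces in N, time in s.
With the tool pointing down it reaches from about 300 to 850 mm from the base axis. Payload 4.2 kg.
Tool frame: the origin (TCP) lies midway between the tips of the shut fingers; the grasp point (between the pads) lies 19 mm behind it; x points along the fingers, y is the direction in which the jaws open and shut, and the axes are right-handed (so a half turn about x gives the same grasp; the last joint's range is limited). The gripper opens to 91 mm and grips with 3 to 60 N. Pads are 32 mm wide; open, the fingers measure 118 mm over their backs; the gripper's body (76 mm by 178 mm) begins 60 mm behind the grasp point.
Start: joints at [-1.214, 0.32, 1.565, -0, 1.257, -0.02], TCP at [211.574, -534.677, 213.976] pointing down, gripper open.
Joint ranges: [-3.11, 3.11], [-0.84, 2.01], [0.21, 2.61], [-1.34, 4.49], [0.05, 2.63], [-2.56, 2.56]. Speed limits (rad/s): [2.57, 2.57, 3.14, 3.14, 3.14, 3.14].

## Interface

Orientations are given as a unit quaternion [x, y, z, w].
In Python, from plant import sense, vision, order gives the robot as it stands. The module is installed in compiled form; this text tells all that it offers.
- The arm moves only by the shell command python3 -m handwheel 'ROWS' [OPENING] [FORCE]. ROWS is JSON, a list of rows, each a list of 4 numbers: the shift along the tool's x, y, z in cm, then the turn about the tool's x in rad. In form: [[x, y, z, yaw], ...]. A call has 1 to 20 rows; each row shifts and turns the pose as measured when the row begins, along the tool's axes as they then stand; what a row does not reach is not made up. A row lasts 1/10 s, in which the tool goes at most 50 mm and 8.59 degrees, less where a joint would pass 70% of its speed; a pose out of reach is approached as far as the arm can. A call with a gripper value outside its range is refused whole. OPENING is the opening, from -1 (shut) to 1 (fully open), so that 0 is half open, set as the call begins (- or left out, the last holds). The fingers move at their own pace and stop on an object; FORCE is the grip in N (left out, the last holds). Time passes only in rows, so rows that do not move let the fingers close. It gives the time, the measured TCP pose, the force and the opening at its end, in the units of the state.
- sense(): the state, without advancing time (a new reading comes with each control period).
- vision.capture(name): name is "scene" or "top"; returns (picture, depth): 400x640x3 uint8, red, green, blue; 400x640 float32, mm along the optical axis (not along the pixel's ray), 0 where there is no reading.
- vision.calibration(name): a dict with "camera_matrix" (3x3 intrinsics, pixels), "eye" and "rotation" of the camera in the world. Camera axes: x right, y down, z forward; pixel columns grow to the right and rows downward; lengths in mm; the calibration is good to about 2 mm. A picture is of the moment at which its call begins. calibration takes no time and is no camera call.
- order.finish_job(): hands the job in, once; it reports no verdict.
The state is a dict: "time_s": time; "joint_positions": joint angles; "qvel": joint speeds; "effort": joint torques, N m; "position": TCP position; "tool_rot": TCP orientation; "contact_force": force on the tool from outside, world axes, zero at the start; "moment": the same for the moment, N m; "opening": opening from 0.0 (shut) to 1.0 (fully open).
Only numpy, scipy, OpenCV 4.12 (cv2) and the standard library are available. Lean on these libraries where they do the work, as an engineer would, in place of code of your own. Each camera call takes 0.05 s, during which the arm holds its last target.

## Task

Check weights must not be fingered: lift the sprung tongs out of their case by the bow end, lay them flat on the open bench and let go, then take them again by the two white finger rests and squeeze them to pick the largest of the three steel weights off the wooden stand. With the weight still gripped, set it down gently, upright, near the middle of the balance pan; then open the tongs to free it, and lay the tongs flat on the open bench again, clear of the case, stand, balance and weights. Never touch a weight with the gripper, and leave the other two weights and the cup, bottle and bowl where they stand.

Things in the scene. Friction and masses are not known exactly. Their poses are not given: they have to be found in the camera images.
- tongs: Steel sprung tongs lying flat, 155 mm long, 70 g, mass centred near x = 80 mm. Origin: on the hinge axis at the underside; x runs along the open tongs' centre line to the jaws, z up. Left arm (+y) is rigid with the bow and this frame, right arm is hinged; arms are strips 8 to 20 mm above the underside. They start in the case, underside 3 mm above the bench, bow sticking out of its open end.
- bow (a point): Middle of the bow, the solid block at the tongs' hinge end: 34 mm long, 22 mm wide (y), 24 mm high, standing on the underside; this point is 12 mm up, 3 mm behind the hinge axis. Gripping it does not work the jaws.
- rest_left (a point): Middle of the outer face of the left white finger rest, a plate on the arm 30 mm long, 28 mm high from the underside up; this point is 14 mm up, about 85 mm ahead of the hinge. Over both rests: 62 mm open, 43 mm closed on the large weight (85 mm less per rad). Squeezing them shuts the jaws against a spring: 6 N at first, 16 N on the weight.
- rest_right (a point): The same on the right (hinged) arm. The tongs stand on rests and bow. Part squeezed to about 55 mm over the rests, the tongs are held by their spring alone, jaws still wide open.
- tongs_arm (a joint): Closing angle of the tongs, rad: 0 fully open (spring), 0.22 closed on the large weight, 0.30 shut.
- jaw_left (a point): Middle of the left jaw's inner face (on the rigid arm), 14 mm above the tongs' underside. Jaws are shallow upright V plates, 25 mm long along the tongs, 6 to 22 mm above the underside, about 145 mm ahead of the hinge, 57 mm apart inside when open (145 mm less per rad), thickness 5 mm. The grip centre is midway between jaw_left and jaw_right.
- jaw_right (a point): Middle of the right jaw's inner face (on the hinged arm), 14 mm above the tongs' underside.
- case: Grey open-topped tray fixed to the bench, 140 mm long (x), 84 mm wide, floor 3 mm, side walls and far end wall 4 mm thick and 34 mm high, open at its -x end. Origin: centre of its underside. The tongs lie along its x, jaws to +x, 7 mm or less beside the finger rests, so these cannot be taken there; the tongs' origin is 104 mm before the tray's (-x), the bow outside.
- stand: Fixed wooden block, 56 mm (x) by 160 mm (y), 25 mm high. Origin: centre of its underside. The three weights stand on top in a row along its y, 53 mm apart, in any order.
- weight_large: Largest check weight, plain steel: cylinder 24 mm across and 28 mm high, with a neck and a knob (17 mm across) on top, 40 mm high in all, about 100 g. Origin: centre of its underside.
- weight_medium: Medium steel check weight, same form, 20 mm across, cylinder 20 mm and 32 mm high in all. Origin: centre of its underside. Leave alone.
- weight_small: Small steel check weight, same form, 16 mm across, cylinder 15 mm and 27 mm high in all. Origin: centre of its underside. Leave alone.
- balance: Fixed low white bench balance, 210 mm (x) by 170 mm, body top 42 mm high (keypad ledge in front, 46 mm). Origin: on the bench, 30 mm in front (-x) of the pan's centre; the body reaches 115 mm in front of and 95 mm beyond the origin.
- pan (a point): Centre of the top face of the balance's round steel pan, 100 mm across, 60 mm above the bench.
- cup: White paper cup, 80 mm across the rim, 95 mm high. Origin: centre of its underside. Bystander.
- bottle: White closed bottle, 52 mm across, 130 mm high. Origin: centre of its underside. Bystander.
- bowl: Small white bowl, 90 mm across, 35 mm high. Origin: centre of its underside. Bystander.
Not all that is in view belongs to the job. What is shaped like the tongs but black or blue is not meant.

How it is judged:
By the outcome, as a careful person would: the job done as asked, in the order asked, and still so for the second after the job is handed in, with the robot touching nothing.
It also fails if it takes over 53 s, if anything falls off the work surface, if the arm or the gripper's body presses on something with over 40 N, if the wrist force passes 120 N, or if a joint passes its speed limit or range.

## Working session

There is one attempt and no reset: what is moved stays moved. The work goes in short steps, Python scripts to look and compute and a shell command to move; the robot and the scene stay as the last step left them, time stands still between calls to the robot, and variables do not carry over. Pictures are saved under pics/ and viewed, and the job is handed in when it is done.

```bash
mkdir -p pics; cat > h.py <<'E'
import numpy as np, cv2
from plant import sense, vision, order
def cap(name,fn=None):
    p,d=vision.capture(name)
    if fn: cv2.imwrite('pics/'+fn,p[:,:,::-1])
    np.savez('last_'+name+'.npz',p=p,d=d)
    return p,d
def cloud(name,d):
    c=vision.calibration(name);K=np.array(c['camera_matrix']);R=np.array(c['rotation']);e=np.array(c['eye'])
    v,u=np.mgrid[0:400,0:640]
    r=np.stack([(u-K[0,2])/K[0,0],(v-K[1,2])/K[1,1],np.ones_like(u,float)],-1)*d[...,None]
    return r@R.T+e
E
python3 - <<'E'
from h import *
s=sense();print(s)
for n in('scene','top'):
    p,d=cap(n,n+'0.png');c=vision.calibration(n);print(n,c)
    X=cloud(n,d);print(np.median(X[d>0],axis=0), X[200,320])
E
```

```text
{'time_s': 0.0, 'joint_positions': array([-1.21399451e+00,  3.20299111e-01,  1.56568080e+00, -3.19075910e-05,
        1.25739861e+00, -2.00084277e-02]), 'qvel': array([ 0.00024041,  0.00081677, -0.00032177, -0.00141405,  0.00066426,
       -0.0019363 ]), 'effort': array([-1.67573235e-04, -4.12453651e+01, -2.31974888e+01,  7.27161602e-02,
        4.54621157e-02, -1.93795590e-04]), 'position': array([ 211.38367532, -534.18756411,  213.1154603 ]), 'tool_rot': array([-0.69447663, -0.13305982,  0.69470943, -0.13181849]), 'contact_force': array([ 0.53108207, -0.63231949, -0.49843157]), 'moment': array([ 0.00658541, -0.0150357 , -0.00414262]), 'opening': 0.9995252217151137}
scene {'camera_matrix': array([[427.82135947,   0.        , 322.25575571],
       [  0.        , 427.82135947, 200.09628366],
       [  0.        ,   0.        ,   1.        ]]), 'eye': array([ 930.09419847, -665.7023381 , 1190.86577981]), 'rotation': array([ 0.92580657,  0.25537941, -0.07696791, -0.26784229])}Traceback (most recent call last):
  File "<stdin>", line 5, in <module>
  File "h.py", line 12, in cloud
    return r@R.T+e
           ~^~~~
ValueError: matmul: Input operand 1 has a mismatch in its core dimension 0, with gufunc signature (n?,k),(k,m?)->(n?,m?) (size 4 is different from 3)
```

```bash
sed -i "s/R=np.array(c\['rotation'\])/R=Rot.from_quat(c['rotation']).as_matrix()/; 1a from scipy.spatial.transform import Rotation as Rot" h.py
python3 - <<'E'
from h import *
print(Rot.from_quat(sense()['tool_rot']).as_matrix().round(3))
for n in('scene','top'):
    p,d=cap(n,n+'0.png');c=vision.calibration(n);print(n,c['eye'])
    X=cloud(n,d)
    for q in[(200,320),(100,200),(300,450)]:print(q,X[q].round(1))
E
```

```text
[[-0.001  0.368 -0.93 ]
 [ 0.002 -0.93  -0.368]
 [-1.    -0.002 -0.   ]]
scene [ 930.09419847 -665.7023381  1190.86577981]
(200, 320) [529.  -24.3  -2. ]
(100, 200) [156.4 -72.4 302.9]
(300, 450) [1084.8  212.9 -746.3]
top [ 256.0376711   -69.43743041 1571.49987809]
(200, 320) [560.3 -55.7  -1.4]
(100, 200) [950.5 414.6  -3.1]
(300, 450) [ 205.4 -520.5   -4.8]
```

View pics/scene0.png

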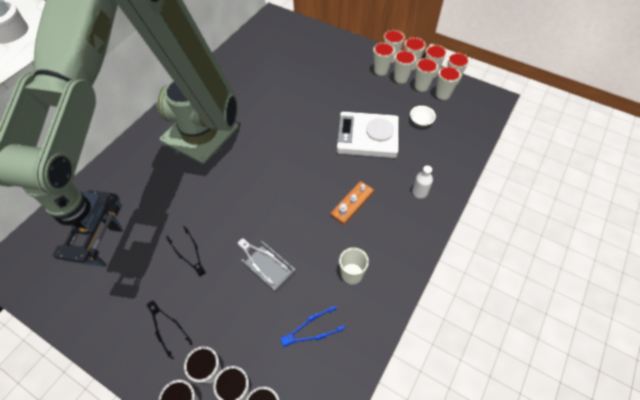

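View pics/top0.png

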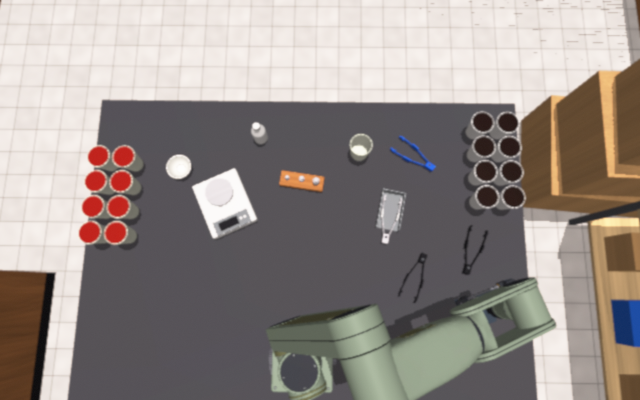

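```bash

python3 - <<'E'
from h import *
t=np.load('last_top.npz');s=np.load('last_scene.npz')
def crop(p,u0,v0,w,h,k,fn): cv2.imwrite('pics/'+fn,cv2.resize(p[v0:v0+h,u0:u0+w,::-1],None,fx=k,fy=k,interpolation=cv2.INTER_NEAREST))
crop(t['p'],370,180,50,70,8,'tc0.png');crop(s['p'],230,230,80,65,8,'sc0.png')
crop(t['p'],270,165,60,35,12,'ts0.png');crop(s['p'],325,175,55,50,12,'ss0.png')
E
```

```text
(no output)
```

View pics/tc0.png

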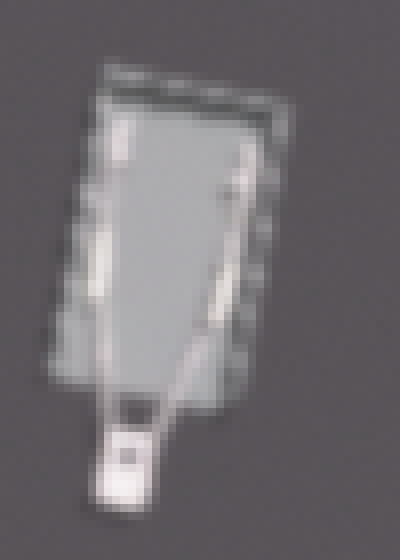

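View pics/sc0.png

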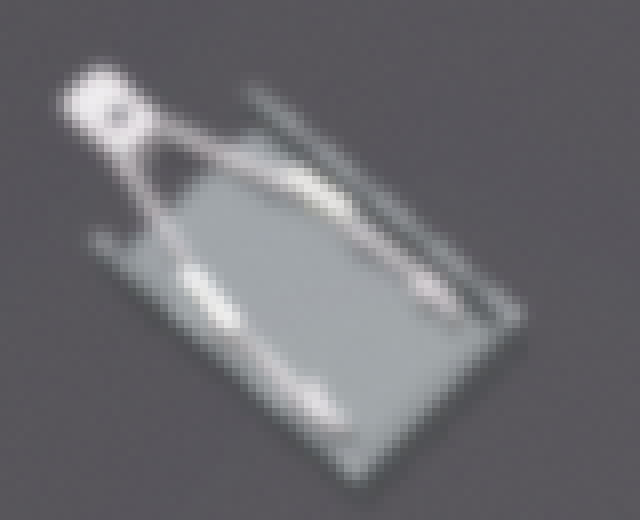

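View pics/ts0.png

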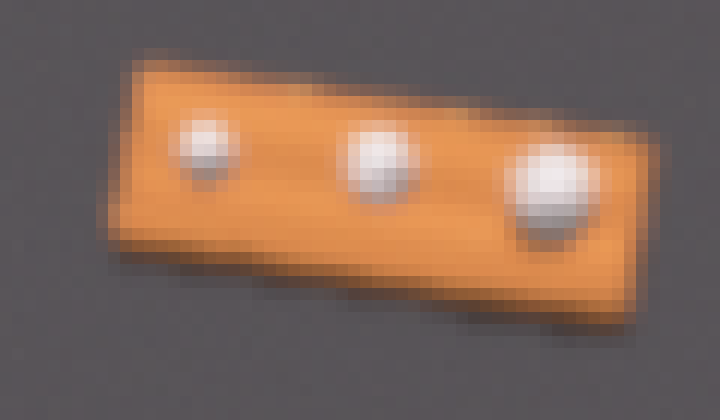

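View pics/ss0.png

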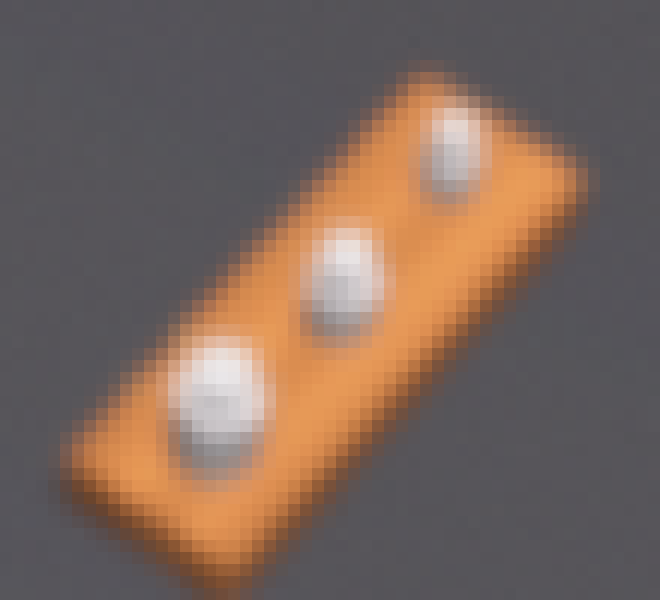

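```bash
cat >> h.py <<'E'
def ray(name,u,v,z):
    c=vision.calibration(name);K=np.array(c['camera_matrix']);R=Rot.from_quat(c['rotation']).as_matrix();e=np.array(c['eye'])
    r=R@np.array([(u-K[0,2])/K[0,0],(v-K[1,2])/K[1,1],1]);return e+r*(z-e[2])/r[2]
def proj(name,P):
    c=vision.calibration(name);K=np.array(c['camera_matrix']);R=Rot.from_quat(c['rotation']).as_matrix();e=np.array(c['eye'])
    q=(np.atleast_2d(P)-e)@R;return np.stack([K[0,0]*q[:,0]/q[:,2]+K[0,2],K[1,1]*q[:,1]/q[:,2]+K[1,2]],-1)
E
python3 - <<'E'
from h import *
def t(u0,v0,k,x,y,z,n='top'): return ray(n,u0+x/k-.5,v0+y/k-.5,z).round(1)
print('bow top',t(370,180,8,124,468,27),'sc',t(230,230,8,105,103,27,'scene'))
print('jaws top',t(370,180,8,120,140,25),t(370,180,8,246,180,25),'sc',t(230,230,8,315,405,25,'scene'),t(230,230,8,435,288,25,'scene'))
print('rests top',t(370,180,8,100,265,31),t(370,180,8,222,293,31),'sc',t(230,230,8,213,295,27,'scene'),t(230,230,8,320,192,27,'scene'))
print('case rim tl,tr',t(370,180,8,108,65,34),t(370,180,8,288,102,34))
print('case floor bl,br',t(370,180,8,50,380,0),t(370,180,8,240,410,0))
print('wts top',t(270,165,12,550,185,60),t(270,165,12,380,160,52),t(270,165,12,204,143,47))
print('wts sc',t(325,175,12,217,405,45,'scene'),t(325,175,12,343,280,42,'scene'),t(325,175,12,452,155,38,'scene'))
print('stand top corners',[t(270,165,12,x,y,25) for x,y in((135,65),(655,135),(630,322),(110,240))])
print('pan',ray('top',219.5,191,60),ray('scene',380,130,60))
print('cup',ray('top',361,148,95),'bal corners',[ray('top',*q,42).round() for q in((238,170),(256,215),(212,237),(193,185))])
print('bottle',ray('top',256,126,130),'black tongs',[ray('top',*q,10).round() for q in((423,256),(402,294),(416,300),(466,271),(485,232),(466,227))])
print('blue',[ray('top',*q,10).round() for q in((433,167),(392,153),(404,138))])
E
```

```text
bow top [ 419.3 -289.5   27. ] sc [ 415.6 -290.3   27. ]
jaws top [ 568.9 -290.3   25. ] [ 551.  -347.1   25. ] sc [ 552.7 -348.7   25. ] [ 564.6 -288.6   25. ]
rests top [ 510.2 -279.6   31. ] [ 498.1 -334.1   31. ] sc [ 496.8 -333.3   27. ] [ 506.9 -279.    27. ]
case rim tl,tr [ 601.7 -284.1   34. ] [ 585.4 -365.3   34. ]
case floor bl,br [ 462.  -260.3    0. ] [ 449.2 -346.5    0. ]
wts top [621.5 -38.6  60. ] [630.6  12.7  52. ] [636.6  66.3  47. ]
wts sc [621.4 -39.6  45. ] [630.3  12.9  42. ] [635.3  65.6  38. ]
stand top corners [array([666.5,  90.1,  25. ]), array([646. , -69.8,  25. ]), array([587.4, -62.9,  25. ]), array([611.3,  96.1,  25. ])]
pan [577.13217463 303.07003486  60.        ] [580.46720465 296.87421115  60.        ]
cup [ 731.20764587 -199.77265176   95.        ] bal corners [array([660., 244.,  42.]), array([495., 172.,  42.]), array([414., 325.,  42.]), array([602., 405.,  42.])]
bottle [796.56699191 170.73957395 130.        ] black tongs [array([ 358., -427.,   10.]), array([ 224., -349.,   10.]), array([ 204., -397.,   10.]), array([ 307., -577.,   10.]), array([ 447., -653.,   10.]), array([ 464., -585.,   10.])]
blue [array([ 688., -474.,   10.]), array([ 740., -323.,   10.]), array([ 800., -369.,   10.])]
```

```bash
cat >> h.py <<'E'
def goal(xyz,ang):
    """ang = heading of tongs axis (=-tool z) ; prints remaining shift in current tool frame after/before yaw"""
    s=sense();R=Rot.from_quat(s['tool_rot']).as_matrix()
    cur=np.arctan2(-R[1,2],-R[0,2]);dy=(ang-cur+np.pi)%(2*np.pi)-np.pi
    D=np.array(xyz)-s['position']
    print('t',round(s['time_s'],2),'pos',s['position'].round(1),'head',round(cur,3),'F',s['contact_force'].round(1),'op mm',round(s['opening']*91,1),'tilt',R[2].round(3))
    print('yaw about tool x needed',round(-dy,3))
    print('shift cm now-frame',(R.T@D/10).round(2))
    z=Rot.from_euler('z',dy).as_matrix()
    print('shift cm goal-frame',((z@R).T@D/10).round(2))
E
python3 - <<'E'
from h import *
goal((417.5,-290,60),-0.199)
E
```

```text
t 0.15 pos [ 211.4 -534.3  213.3] head 0.377 F [0.1 0.2 0.3] op mm 90.9 tilt [-1.    -0.001  0.   ]
yaw about tool x needed 0.576
shift cm now-frame [ 15.35 -15.11 -28.15]
shift cm goal-frame [ 15.37 -28.   -15.37]
```

```bash
python3 -m handwheel '[[0,0,0,0.144],[0,0,0,0.144],[0,0,0,0.144],[0,0,0,0.144],[1,-4,-2.2,0],[1,-4,-2.2,0],[1,-4,-2.2,0],[1,-4,-2.2,0],[1,-4,-2.2,0],[1,-4,-2.2,0],[1,-4,-2.2,0]]' 1 20
python3 - <<'E'
from h import *
goal((417.5,-290,60),-0.199)
E
```

```text
time_s: 1.25
position: [427.5, -292.2, 138.8]
tool_rot: [-0.702, 0.083, 0.703, 0.083]
contact_force: [1.0, -0.7, 0.3]
opening: 1.001
t 1.25 pos [ 427.5 -292.2  138.8] head -0.236 F [ 1.  -0.7  0.3] op mm 91.1 tilt [-1.    -0.     0.001]
yaw about tool x needed -0.037
shift cm now-frame [7.88 0.02 1.01]
shift cm goal-frame [ 7.88 -0.02  1.01]
```

```bash
python3 -m handwheel '[[3,0,0.5,-0.037],[3,0,0.5,0],[1.8,0,0,0],[0,0,0,0]]'
python3 - <<'E'
from h import *
goal((417.5,-290,5),-0.199)
p,d=cap('scene','s1.png'); cv2.imwrite('pics/s1c.png',cv2.resize(p[170:310,170:330,::-1],None,fx=5,fy=5))
E
```

```text
time_s: 1.65
position: [421.6, -283.3, 57.2]
tool_rot: [-0.704, 0.065, 0.705, 0.066]
contact_force: [-0.8, -0.8, -0.0]
opening: 0.998
t 1.65 pos [ 421.6 -283.3   57.2] head -0.186 F [-0.8 -0.8 -0. ] op mm 90.9 tilt [-1.    -0.002  0.002]
yaw about tool x needed 0.013
shift cm now-frame [5.22 0.74 0.27]
shift cm goal-frame [5.22 0.75 0.26]
```

View pics/s1c.png

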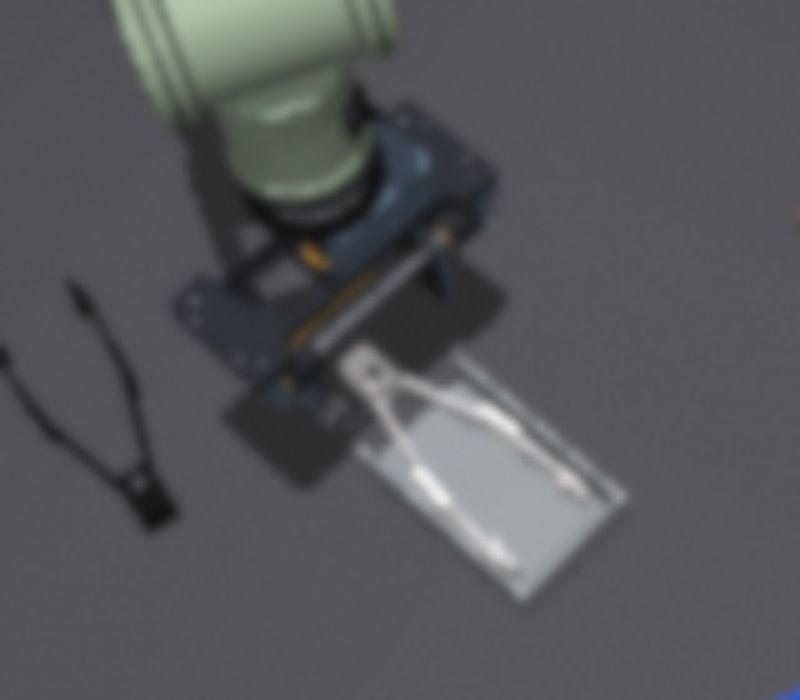

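```bash
python3 -m handwheel '[[1,0.7,0.2,0.013],[2,0,0,0],[1,0,0,0],[0.5,0,0,0],[0,0,0,0]]'
python3 - <<'E'
from h import *
goal((417.5,-290,5),-0.199)
E
```

```text
time_s: 2.2
position: [421.3, -295.0, 14.9]
tool_rot: [0.706, -0.073, -0.701, -0.07]
contact_force: [-0.2, -0.5, -0.3]
opening: 0.998
t 2.2 pos [ 421.3 -295.    14.9] head -0.203 F [-0.2 -0.5 -0.3] op mm 90.9 tilt [-1.     0.003 -0.009]
yaw about tool x needed -0.004
shift cm now-frame [ 0.99 -0.42  0.48]
shift cm goal-frame [ 0.99 -0.42  0.48]
```

```bash
python3 -m handwheel '[[0.4,-0.35,0.3,0],[0.4,0,0,0],[0,0,0,0]]'
python3 - <<'E'
from h import *
goal((417.5,-290,5),-0.199)
goal((417.5,-290,5),-0.199)
E
```

```text
time_s: 2.5
position: [419.7, -291.6, 7.7]
tool_rot: [0.707, -0.074, -0.7, -0.07]
contact_force: [0.6, -0.4, 0.4]
opening: 1.0
t 2.5 pos [ 419.7 -291.6    7.7] head -0.203 F [ 0.6 -0.4  0.4] op mm 91.0 tilt [-1.     0.004 -0.011]
yaw about tool x needed -0.004
shift cm now-frame [ 0.26 -0.11  0.25]
shift cm goal-frame [ 0.26 -0.11  0.25]
t 2.5 pos [ 419.7 -291.6    7.7] head -0.203 F [ 0.6 -0.4  0.4] op mm 91.0 tilt [-1.     0.004 -0.011]
yaw about tool x needed -0.004
shift cm now-frame [ 0.26 -0.11  0.25]
shift cm goal-frame [ 0.26 -0.11  0.25]
```

```bash
python3 -m handwheel '[[0.2,-0.1,0.2,0],[0,0,0,0],[0,0,0,0],[0,0,0,0],[0,0,0,0],[0,0,0,0],[0,0,0,0],[0,0,0,0]]' -1 40
python3 - <<'E'
from h import *
goal((417.5,-290,5),-0.199)
E
```

```text
time_s: 3.3
position: [418.5, -290.3, 6.3]
tool_rot: [0.708, -0.074, -0.699, -0.069]
contact_force: [0.7, 1.5, 0.6]
opening: 0.325
t 3.3 pos [ 418.5 -290.3    6.3] head -0.203 F [0.7 1.5 0.6] op mm 29.5 tilt [-1.     0.005 -0.013]
yaw about tool x needed -0.004
shift cm now-frame [ 0.13 -0.01  0.11]
shift cm goal-frame [ 0.13 -0.01  0.11]
```

```bash
python3 -m handwheel '[[0,0,0,0],[0,0,0,0],[0,0,0,0]]'; python3 -m handwheel '[[0,0,0,0],[-1,0,0,0],[-2,0,0,0],[-2,0,0,0],[-2,0,0,0],[0,0,0,0]]'
python3 - <<'E'
from h import *
goal((417,-127,70),-0.16)
p,d=cap('scene','s2.png'); cv2.imwrite('pics/s2c.png',cv2.resize(p[170:310,170:330,::-1],None,fx=5,fy=5))
E
```

```text
time_s: 3.6
position: [418.5, -290.3, 6.4]
tool_rot: [0.708, -0.074, -0.699, -0.069]
contact_force: [-0.1, 0.3, 0.1]
opening: 0.238
time_s: 4.2
position: [417.0, -289.4, 80.0]
tool_rot: [0.707, -0.073, -0.7, -0.07]
contact_force: [0.0, -0.3, -0.9]
opening: 0.242
t 4.2 pos [ 417.  -289.4   80. ] head -0.203 F [ 0.  -0.3 -0.9] op mm 22.0 tilt [-1.     0.004 -0.011]
yaw about tool x needed -0.043
shift cm now-frame [  0.89 -15.91   3.28]
shift cm goal-frame [  0.9  -16.03   2.59]
```

View pics/s2c.png

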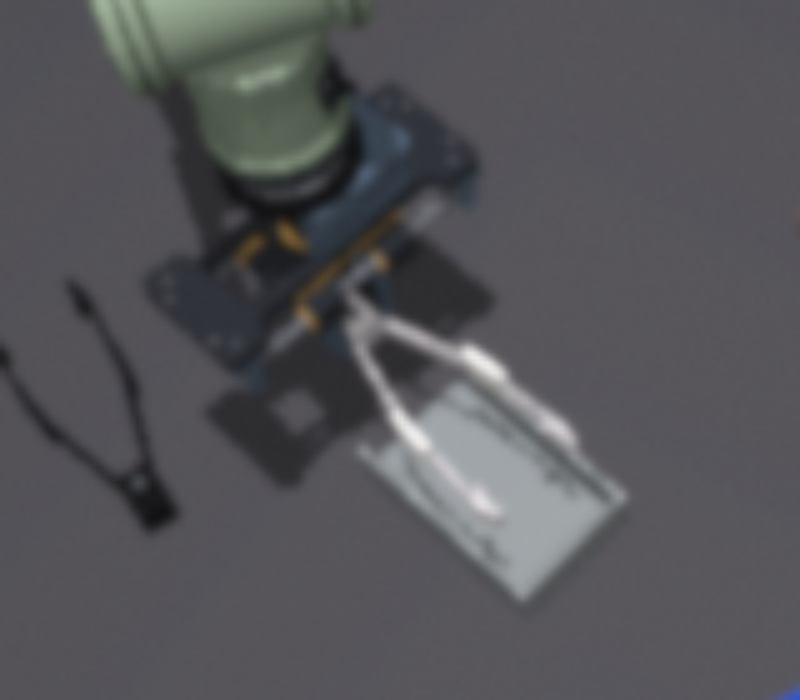

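```bash
python3 -m handwheel '[[0,-1.5,0.5,-0.02],[0,-3,0.5,-0.02],[0,-3,0.5,0],[0,-3,0.5,0],[0.5,-3,0.5,0],[0,-2,0,0],[0,0,0,0],[0,0,0,0]]'
python3 - <<'E'
from h import *
goal((417,-127,5),-0.16)
E
```

```text
time_s: 5.05
position: [407.5, -118.2, 65.1]
tool_rot: [-0.701, 0.054, 0.709, 0.056]
contact_force: [-0.6, -1.1, -0.6]
opening: 0.239
t 5.05 pos [ 407.5 -118.2   65.1] head -0.156 F [-0.6 -1.1 -0.6] op mm 21.8 tilt [-1.    -0.002  0.011]
yaw about tool x needed 0.004
shift cm now-frame [ 6.    0.73 -1.14]
shift cm goal-frame [ 6.    0.73 -1.14]
```

```bash
python3 -m handwheel '[[2,0,0,0],[2,0,0,0],[0.8,0,0,0],[0.5,0,0,0],[0,0,0,0],[0,0,0,0]]'
python3 - <<'E'
from h import *
goal((417,-127,3.5),-0.16)
E
```

```text
time_s: 5.65
position: [406.5, -120.3, 10.1]
tool_rot: [-0.701, 0.055, 0.709, 0.057]
contact_force: [-0.2, 0.3, 0.1]
opening: 0.234
t 5.65 pos [ 406.5 -120.3   10.1] head -0.158 F [-0.2  0.3  0.1] op mm 21.3 tilt [-1.    -0.002  0.011]
yaw about tool x needed 0.002
shift cm now-frame [ 0.65  0.49 -1.15]
shift cm goal-frame [ 0.65  0.49 -1.15]
```

```bash
python3 -m handwheel '[[0.3,0,0,0],[0.2,0,0,0],[0.1,0,0,0],[0,0,0,0]]'
python3 -c "
from h import *
goal((417,-127,3.5),-0.16)"
```

```text
time_s: 6.05
position: [407.6, -120.9, 5.3]
tool_rot: [-0.702, 0.055, 0.708, 0.057]
contact_force: [-1.0, -0.3, 1.5]
opening: 0.237
t 6.05 pos [ 407.6 -120.9    5.3] head -0.159 F [-1.  -0.3  1.5] op mm 21.6 tilt [-1.    -0.001  0.008]
yaw about tool x needed 0.001
shift cm now-frame [ 0.17  0.45 -1.02]
shift cm goal-frame [ 0.17  0.45 -1.03]
```

```bash
python3 -m handwheel '[[0.1,0,0,0],[0,0,0,0]]'; python3 -m handwheel '[[0,0,0,0],[0,0,0,0],[0,0,0,0],[0,0,0,0],[0,0,0,0],[-1,0,0,0],[-2,0,0,0],[-3,0,0,0],[-3,0,0,0],[0,0,3,0],[0,0,3,0],[0,0,3,0],[0,0,3,0],[0,0,0,0]]' 1 30
python3 - <<'E'
from h import *
goal((417,-127,3.5),-0.16)
for n in('scene','top'):cap(n,n+'3.png')
E
```

```text
time_s: 6.25
position: [407.7, -120.8, 4.9]
tool_rot: [-0.703, 0.055, 0.707, 0.056]
contact_force: [-0.4, 0.8, 2.3]
opening: 0.238
time_s: 7.65
position: [288.1, -101.9, 103.5]
tool_rot: [0.705, -0.056, -0.705, -0.055]
contact_force: [-0.5, -0.1, 0.1]
opening: 1.002
t 7.65 pos [ 288.1 -101.9  103.5] head -0.157 F [-0.5 -0.1  0.1] op mm 91.2 tilt [-1.     0.001 -0.   ]
yaw about tool x needed 0.003
shift cm now-frame [ 10.01   0.45 -13.12]
shift cm goal-frame [ 10.01   0.41 -13.12]
```

View pics/scene3.png

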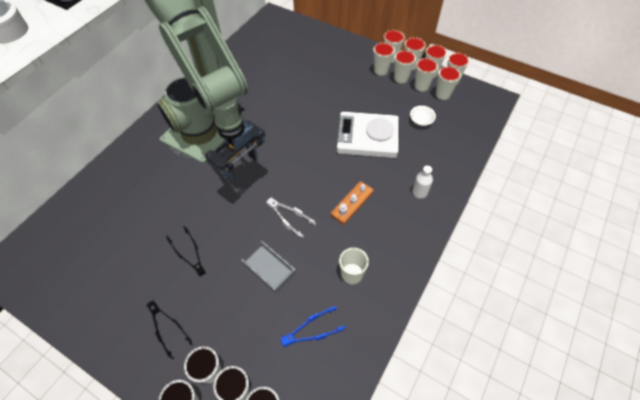

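View pics/top3.png

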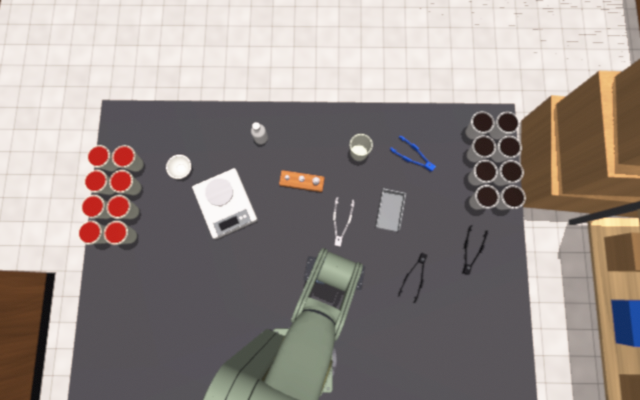

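```bash
python3 - <<'E'
from h import *
b=np.array([407.7,-120.8]);a=-0.157
ax=np.array([np.cos(a),np.sin(a)]);ay=np.array([-ax[1],ax[0]])
h=b+3*ax
pts=[]
for x,y,z in[(-20,-11,24),(-20,11,24),(14,11,24),(14,-11,24),(70,31,28),(100,31,28),(70,-31,28),(100,-31,28),(145,28.5,22),(145,-28.5,22)]:
    pts.append([*(h+x*ax+y*ay),z])
ims=[]
for n,(u0,v0,w,hh) in dict(scene=(260,190,64,52),top=(322,192,50,60)).items():
    p=np.load('last_%s.npz'%n)['p'][v0:v0+hh,u0:u0+w,::-1]
    k=8;im=cv2.resize(p,None,fx=k,fy=k,interpolation=cv2.INTER_CUBIC)
    for q in proj(n,pts): cv2.circle(im,tuple(int(round(t)) for t in (q-[u0,v0]+.5)*k),3,(0,0,255),-1)
    cv2.imwrite('pics/o_%s3.png'%n,im)
print(h+85*ax)
E
```

```text
[ 494.61766994 -134.55931148]
```

View pics/o_scene3.png

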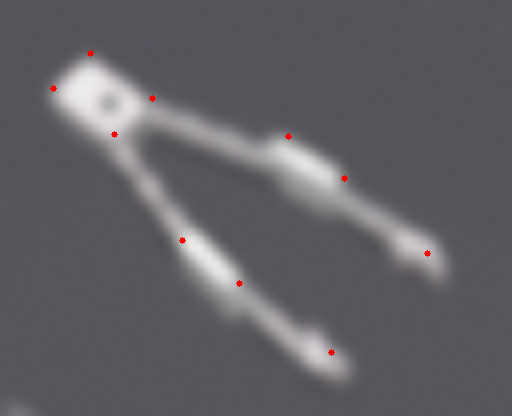

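View pics/o_top3.png

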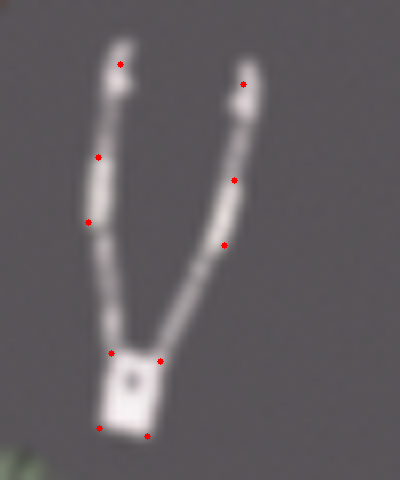

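```bash
python3 -m handwheel '[[0,0,-2,0],[0,0,-4,0],[0,0,-4,0],[0,0,-4,0],[0,0,-4,0],[0,0,-2,0],[0,0,0,0],[0,0,0,0]]'
python3 -c "
from h import *
goal((494.6,-134.6,50),-0.157)"
```

```text
time_s: 8.55
position: [508.0, -137.2, 106.6]
tool_rot: [0.71, -0.057, -0.699, -0.054]
contact_force: [-0.9, 0.3, 0.2]
opening: 1.0
t 8.55 pos [ 508.  -137.2  106.6] head -0.156 F [-0.9  0.3  0.2] op mm 91.0 tilt [-1.     0.003 -0.016]
yaw about tool x needed 0.001
shift cm now-frame [ 5.64 -0.07  1.45]
shift cm goal-frame [ 5.64 -0.07  1.45]
```

```bash
python3 -m handwheel '[[1,0,0.6,0],[2,0,0.4,0],[1.8,0,0.2,0],[0.7,0,0,0],[0,0,0,0],[0,0,0,0]]'
python3 -c "
from h import *
goal((494.6,-134.6,5),-0.157)"
```

```text
time_s: 9.15
position: [489.5, -134.2, 48.7]
tool_rot: [0.709, -0.057, -0.701, -0.054]
contact_force: [-0.6, 0.1, 0.4]
opening: 1.001
t 9.15 pos [ 489.5 -134.2   48.7] head -0.157 F [-0.6  0.1  0.4] op mm 91.1 tilt [-1.     0.002 -0.011]
yaw about tool x needed 0.0
shift cm now-frame [ 4.38 -0.05 -0.46]
shift cm goal-frame [ 4.38 -0.05 -0.46]
```

```bash
python3 -m handwheel '[[1.2,0,-0.3,0],[1.5,0,0,0],[0.7,0,0,0],[0.3,0,0,0],[0,0,0,0],[0,0,0,0]]'
python3 -c "
from h import *
goal((494.6,-134.6,5),-0.157)"
```

```text
time_s: 9.75
position: [495.8, -135.7, 11.8]
tool_rot: [0.711, -0.057, -0.699, -0.054]
contact_force: [-0.6, 0.0, -0.3]
opening: 1.001
t 9.75 pos [ 495.8 -135.7   11.8] head -0.157 F [-0.6  0.  -0.3] op mm 91.1 tilt [-1.     0.003 -0.017]
yaw about tool x needed 0.0
shift cm now-frame [ 0.68 -0.09  0.15]
shift cm goal-frame [ 0.68 -0.09  0.15]
```

```bash
python3 -m handwheel '[[0.4,-0.05,0.1,0],[0.2,0,0,0],[0,0,0,0],[0,0,0,0]]'; python3 -m handwheel '[[0,0,0,0],[0,0,0,0],[0,0,0,0],[0,0,0,0],[0,0,0,0],[0,0,0,0],[0,0,0,0]]' 0.19 30
python3 -c "
from h import *
goal((494.6,-134.6,5),-0.157)"
```

```text
time_s: 10.15
position: [495.7, -135.2, 6.3]
tool_rot: [0.712, -0.057, -0.698, -0.054]
contact_force: [0.1, -0.8, 0.6]
opening: 1.002
time_s: 10.85
position: [496.0, -135.4, 6.6]
tool_rot: [0.712, -0.057, -0.698, -0.053]
contact_force: [0.3, 0.7, -1.2]
opening: 0.599
t 10.85 pos [ 496.  -135.4    6.6] head -0.157 F [ 0.3  0.7 -1.2] op mm 54.5 tilt [-1.     0.004 -0.02 ]
yaw about tool x needed 0.0
shift cm now-frame [ 0.16 -0.06  0.15]
shift cm goal-frame [ 0.16 -0.06  0.15]
```

```bash
python3 -m handwheel '[[0,0,0,0],[-1,0,0,0],[-2,0,0,0],[-3,0,0,0],[-3,0,0,0],[-1,0,0,0],[0,0,0,0],[0,0,0,0]]'
python3 - <<'E'
from h import *
s=sense();P=s['position'];a=-0.157
ax=np.array([np.cos(a),np.sin(a)])
goal((621.5-58.5*ax[0],-39.1-58.5*ax[1],106),-0.157)
for n in('scene','top'):
    p,d=cap(n,n+'4.png')
    q=proj(n,P)[0].astype(int);u0,v0=q-[50,40]
    cv2.imwrite('pics/c_%s4.png'%n,cv2.resize(p[v0:v0+80,u0:u0+100,::-1],None,fx=7,fy=7,interpolation=cv2.INTER_CUBIC))
    print(n,u0,v0)
E
```

```text
time_s: 11.65
position: [492.7, -134.1, 111.1]
tool_rot: [0.711, -0.057, -0.699, -0.054]
contact_force: [-0.9, 0.1, -1.1]
opening: 0.592
t 11.65 pos [ 492.7 -134.1  111.1] head -0.157 F [-0.9  0.1 -1.1] op mm 53.9 tilt [-1.     0.003 -0.018]
yaw about tool x needed 0.0
shift cm now-frame [  0.57 -11.4   -5.38]
shift cm goal-frame [  0.57 -11.4   -5.38]
scene 240 161
top 292 173
```

View pics/c_scene4.png

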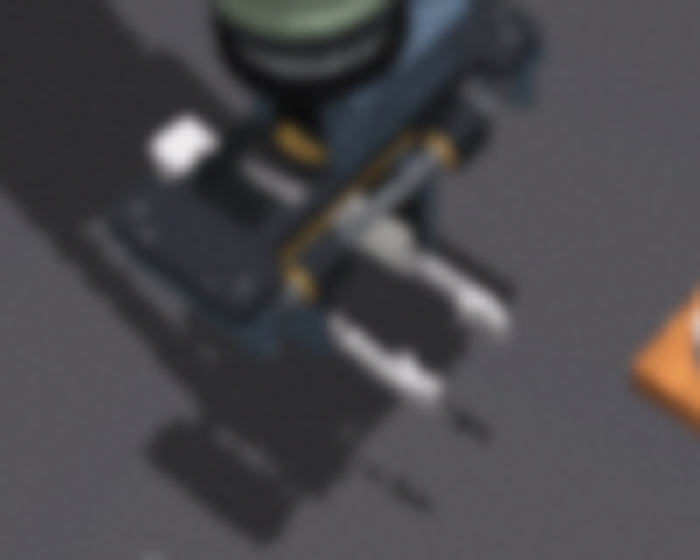

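View pics/c_top4.png

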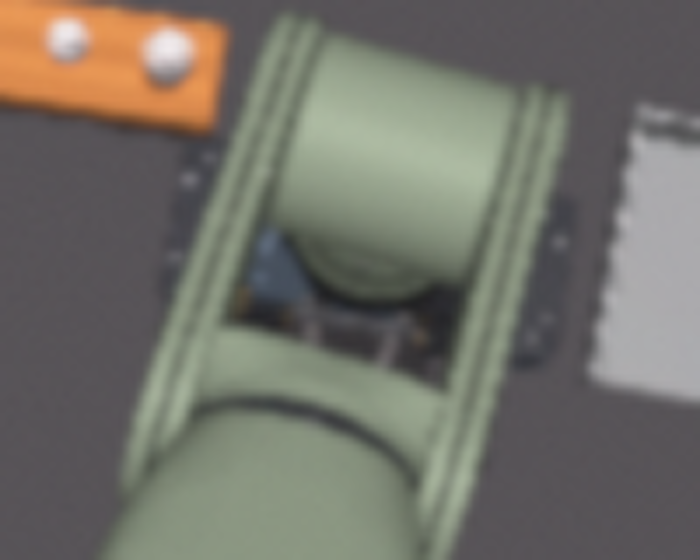

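```bash
python3 - <<'E'
from h import *
P=np.array([492.7,-134.1]);a=-0.157;ax=np.array([np.cos(a),np.sin(a)]);ay=np.array([-ax[1],ax[0]])
for z in(118.6,126.6):
  for x,y in((482,305),(412,378),(182,145)):
    Q=ray('scene',240+x/7-.5,161+y/7-.5,z)
    d=Q[:2]-P;print(z,Q.round(1),'ahead',round(d@ax,1),'left',round(d@ay,1))
E
```

```text
118.6 [ 547.4 -118.9  118.6] ahead 51.7 left 23.6
118.6 [ 541.3 -164.   118.6] ahead 52.7 left -22.0
118.6 [ 391.3 -116.1  118.6] ahead -102.9 left 2.0
126.6 [ 550.3 -123.   126.6] ahead 55.1 left 20.0
126.6 [ 544.2 -167.8  126.6] ahead 56.1 left -25.2
126.6 [ 395.4 -120.2  126.6] ahead -98.3 left -1.5
```

```bash
python3 -m handwheel '[[0,-1.5,0,0],[0,-3,-1,0],[0,-3,-1.5,0],[0,-2,-1.5,0],[0,-1,-1,0],[0,0,0,0],[0,0,0,0]]'
python3 - <<'E'
from h import *
a=-0.157
ax=np.array([np.cos(a),np.sin(a)])
goal((621.5-57.5*ax[0],-39.1-57.5*ax[1],100),-0.157)
E
```

```text
time_s: 12.45
position: [555.6, -30.3, 103.1]
tool_rot: [-0.705, 0.057, 0.705, 0.055]
contact_force: [0.5, -0.2, -1.0]
opening: 0.596
t 12.45 pos [555.6 -30.3 103.1] head -0.158 F [ 0.5 -0.2 -1. ] op mm 54.3 tilt [-1.     0.002 -0.   ]
yaw about tool x needed -0.001
shift cm now-frame [ 0.31 -0.16 -0.9 ]
shift cm goal-frame [ 0.31 -0.16 -0.9 ]
```

```bash
python3 -m handwheel '[[0.2,-0.1,-0.7,0],[0,0,-0.2,0],[0,0,0,0],[0,0,0,0]]'
python3 - <<'E'
from h import *
a=-0.157
ax=np.array([np.cos(a),np.sin(a)])
goal((621.5-57.5*ax[0],-39.1-57.5*ax[1],100),-0.157)
p,d=cap('scene','s5.png'); cv2.imwrite('pics/s5c.png',cv2.resize(p[130:250,280:400,::-1],None,fx=6,fy=6,interpolation=cv2.INTER_CUBIC))
p,d=cap('top','t5.png'); cv2.imwrite('pics/t5c.png',cv2.resize(p[150:250,250:370,::-1],None,fx=6,fy=6,interpolation=cv2.INTER_CUBIC))
E
```

```text
time_s: 12.85
position: [563.1, -33.1, 100.4]
tool_rot: [-0.704, 0.058, 0.706, 0.056]
contact_force: [0.1, -0.0, -0.0]
opening: 0.596
t 12.85 pos [563.1 -33.1 100.4] head -0.161 F [ 0.1 -0.  -0. ] op mm 54.2 tilt [-1.     0.003  0.002]
yaw about tool x needed -0.004
shift cm now-frame [ 0.04 -0.32 -0.11]
shift cm goal-frame [ 0.04 -0.32 -0.11]
```

View pics/s5c.png

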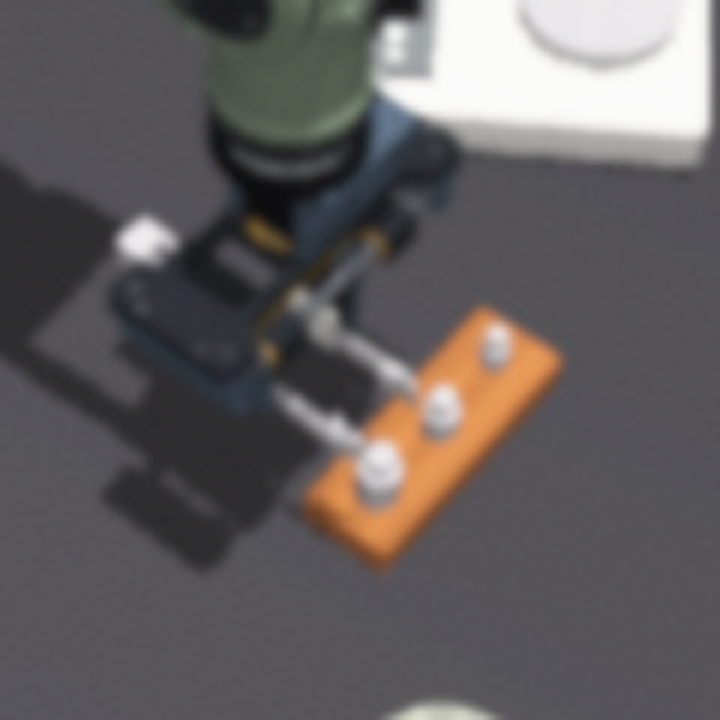

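View pics/t5c.png

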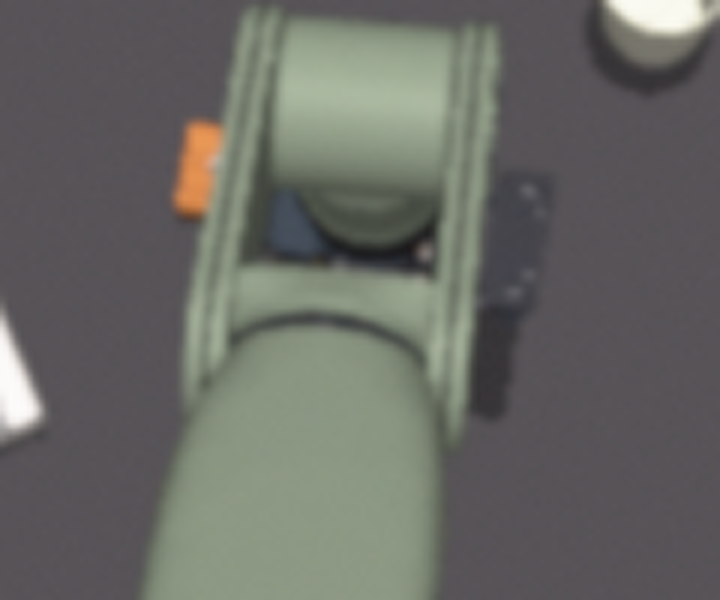

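```bash
python3 - <<'E'
from h import *
P=sense()['position'][:2];a=-0.161;ax=np.array([np.cos(a),np.sin(a)]);ay=np.array([-ax[1],ax[0]])
for n,x,y,z in(('jl',398,373,112),('jr',345,428,112),('W',380,455,63),('Wbase',380,488,27)):
    Q=ray('scene',280+x/6-.5,130+y/6-.5,z)
    d=Q[:2]-P;print(n,z,Q.round(1),'ahead',round(d@ax,1),'left',round(d@ay,1))
E
```

```text
jl 112 [619.1 -20.2 112. ] ahead 53.2 left 21.5
jr 112 [612.5 -62.2 112. ] ahead 53.4 left -21.0
W 63 [621.8 -39.9  63. ] ahead 59.0 left 2.5
Wbase 27 [622.  -37.7  27. ] ahead 58.9 left 4.7
```

```bash
python3 -m handwheel '[[0.5,-0.3,-0.25,0],[1,0,0,0],[1,0,0,0],[0,0,0,0],[0,0,0,0]]'
python3 - <<'E'
from h import *
a=-0.157
ax=np.array([np.cos(a),np.sin(a)])
goal((621.5-56.5*ax[0],-39.1-56.5*ax[1],36),-0.157)
E
```

```text
time_s: 13.45
position: [565.6, -30.3, 72.8]
tool_rot: [-0.704, 0.058, 0.706, 0.056]
contact_force: [-0.1, 0.3, -0.9]
opening: 0.595
t 13.45 pos [565.6 -30.3  72.8] head -0.161 F [-0.1  0.3 -0.9] op mm 54.2 tilt [-1.     0.003  0.003]
yaw about tool x needed -0.004
shift cm now-frame [ 3.68 -0.02 -0.02]
shift cm goal-frame [ 3.68 -0.02 -0.02]
```

```bash
python3 -m handwheel '[[0.7,0,0,0],[1,0,0,0],[1,0,0,0],[0.5,0,0,0],[0,0,0,0],[0,0,0,0]]'
python3 - <<'E'
from h import *
a=-0.157
ax=np.array([np.cos(a),np.sin(a)])
goal((621.5-56.5*ax[0],-39.1-56.5*ax[1],36),-0.157)
p,d=cap('scene','s6.png'); cv2.imwrite('pics/s6c.png',cv2.resize(p[150:240,290:390,::-1],None,fx=7,fy=7,interpolation=cv2.INTER_CUBIC))
E
```

```text
time_s: 14.05
position: [565.2, -30.3, 37.4]
tool_rot: [-0.703, 0.058, 0.706, 0.056]
contact_force: [-0.4, 0.4, -0.5]
opening: 0.591
t 14.05 pos [565.2 -30.3  37.4] head -0.161 F [-0.4  0.4 -0.5] op mm 53.7 tilt [-1.     0.003  0.004]
yaw about tool x needed -0.004
shift cm now-frame [ 0.14 -0.02 -0.05]
shift cm goal-frame [ 0.14 -0.02 -0.05]
```

View pics/s6c.png

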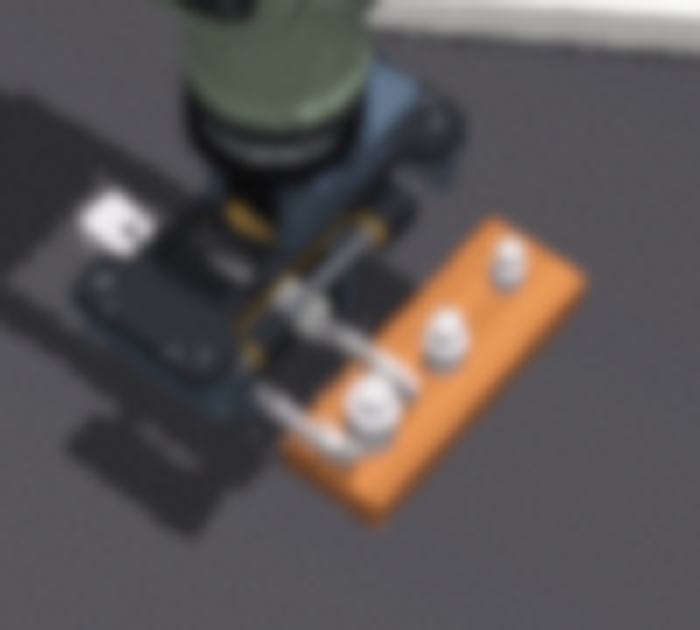

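```bash
python3 - <<'E'
from h import *
P=sense()['position'][:2];a=-0.161;ax=np.array([np.cos(a),np.sin(a)]);ay=np.array([-ax[1],ax[0]])
for n,x,y,z in(('jl tip',416,392,50),('jr tip',355,456,50),('Wknob',371,388,64)):
    Q=ray('scene',290+x/7-.5,150+y/7-.5,z)
    d=Q[:2]-P;print(n,z,Q.round(1),'ahead',round(d@ax,1),'left',round(d@ay,1))
E
```

```text
jl tip 50 [634.9 -23.5  50. ] ahead 67.8 left 18.0
jr tip 50 [627.9 -66.2  50. ] ahead 67.7 left -25.4
Wknob 64 [620.4 -39.7  64. ] ahead 56.1 left -0.3
```

```bash
python3 -m handwheel '[[0.1,0,0,0],[0,0,0,0]]'; python3 -m handwheel '[[0,0,0,0],[0,0,0,0],[0,0,0,0],[0,0,0,0],[0,0,0,0],[0,0,0,0],[0,0,0,0],[0,0,0,0]]' -1 32
python3 - <<'E'
from h import *
goal((0,0,36),-0.157)
p,d=cap('scene','s7.png'); cv2.imwrite('pics/s7c.png',cv2.resize(p[150:240,290:390,::-1],None,fx=7,fy=7,interpolation=cv2.INTER_CUBIC))
E
```

```text
time_s: 14.3
position: [565.6, -30.4, 37.0]
tool_rot: [-0.704, 0.058, 0.706, 0.056]
contact_force: [0.5, -0.0, -1.2]
opening: 0.597
time_s: 15.1
position: [565.8, -30.4, 37.5]
tool_rot: [-0.704, 0.058, 0.706, 0.056]
contact_force: [-0.4, 0.9, -1.1]
opening: 0.472
t 15.1 pos [565.8 -30.4  37.5] head -0.161 F [-0.4  0.9 -1.1] op mm 43.0 tilt [-1.     0.003  0.002]
yaw about tool x needed -0.004
shift cm now-frame [ 0.3   6.08 56.33]
shift cm goal-frame [ 0.3   5.85 56.35]
```

View pics/s7c.png

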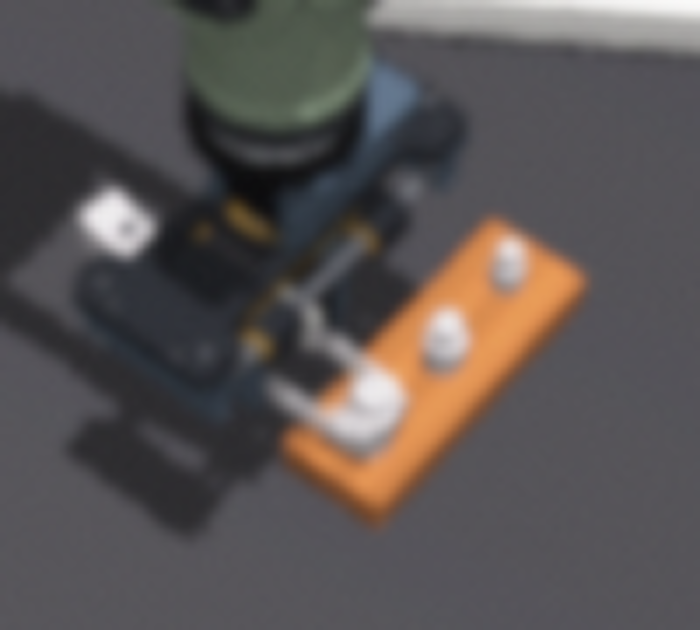

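```bash
python3 -m handwheel '[[-0.4,0,0,0],[-0.8,0,0,0],[-1.2,0,0,0],[-1.5,0,0,0],[-1.5,0,0,0],[-1.5,0,0,0],[-0.5,0,0,0],[0,0,0,0]]'
python3 - <<'E'
from h import *
goal((0,0,36),-0.157)
p,d=cap('scene','s8.png'); cv2.imwrite('pics/s8c.png',cv2.resize(p[150:240,290:390,::-1],None,fx=7,fy=7,interpolation=cv2.INTER_CUBIC))
# pan fit
P,D=np.load('last_top.npz')['p'],0
b=np.load('pics/x.npy') if 0 else cv2.imread('pics/top3.png')
cv2.imwrite('pics/panc.png',cv2.resize(b[165:245,185:265],None,fx=7,fy=7,interpolation=cv2.INTER_CUBIC))
b=cv2.imread('pics/scene3.png')
cv2.imwrite('pics/panc2.png',cv2.resize(b[100:165,330:410],None,fx=7,fy=7,interpolation=cv2.INTER_CUBIC))
E
```

```text
time_s: 15.95
position: [566.6, -30.2, 119.4]
tool_rot: [0.705, -0.058, -0.705, -0.056]
contact_force: [-0.7, -0.5, -2.6]
opening: 0.472
t 15.95 pos [566.6 -30.2 119.4] head -0.161 F [-0.7 -0.5 -2.6] op mm 43.0 tilt [-1.     0.003 -0.001]
yaw about tool x needed -0.004
shift cm now-frame [ 8.3   6.09 56.42]
shift cm goal-frame [ 8.3   5.85 56.45]
```

View pics/s8c.png

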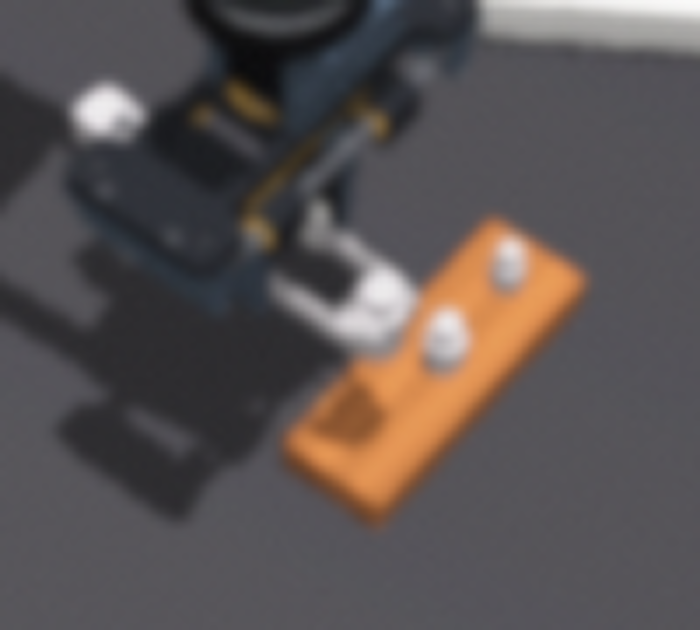

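View pics/panc.png

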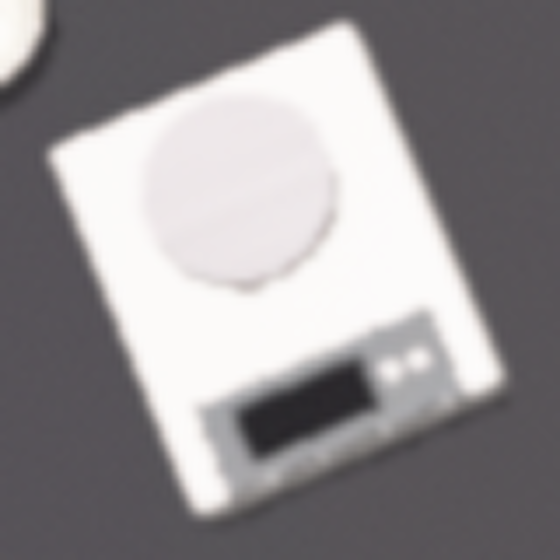

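View pics/panc2.png

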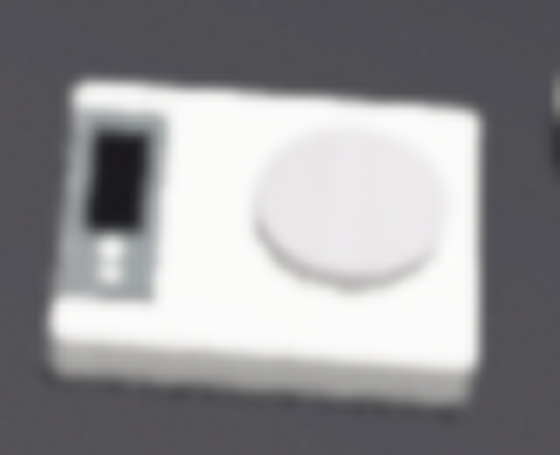

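```bash
python3 - <<'E'
from h import *
a1=ray('top',218.8,191.4,60);a2=ray('scene',379.5,128.1,60);print(a1,a2)
c=(a1+a2)/2
a=-0.161;ax=np.array([np.cos(a),np.sin(a)])
goal((c[0]-56.5*ax[0],c[1]-56.5*ax[1],110),a)
print(sense()['joint_positions'].round(2))
E
```

```text
[575.6447744  305.49149878  60.        ] [574.99323078 303.84005054  60.        ]
t 16.0 pos [566.5 -30.2 119.1] head -0.161 F [ 0.1  0.8 -1.7] op mm 42.9 tilt [-1.     0.003 -0.001]
yaw about tool x needed -0.0
shift cm now-frame [  0.8  -33.19  10.15]
shift cm goal-frame [  0.8  -33.2   10.15]
[-0.07  0.38  1.72 -0.    1.03  1.66]
```

```bash
python3 -m handwheel '[[0,-1,0.3,0],[0,-2,0.6,0],[0,-2.5,0.8,0],[0,-2.5,0.8,0],[0,-2.5,0.8,0],[0,-2.5,0.8,0],[0,-2.5,0.8,0],[0,-2.5,0.8,0],[0,-2.5,0.8,0],[0,-2,0.6,0],[0,-1,0.3,0],[0,0,0,0],[0,0,0,0]]'
python3 - <<'E'
from h import *
c=(575.3,304.7)
a=-0.161;ax=np.array([np.cos(a),np.sin(a)])
goal((c[0]-56.5*ax[0],c[1]-56.5*ax[1],100),a)
E
```

```text
time_s: 17.3
position: [520.5, 228.0, 108.1]
tool_rot: [-0.697, 0.059, 0.712, 0.055]
contact_force: [-0.2, 0.4, -1.4]
opening: 0.471
t 17.3 pos [520.5 228.  108.1] head -0.162 F [-0.2  0.4 -1.4] op mm 42.9 tilt [-1.     0.009  0.02 ]
yaw about tool x needed -0.001
shift cm now-frame [ 0.76 -8.45  1.46]
shift cm goal-frame [ 0.76 -8.45  1.46]
```

```bash
python3 -m handwheel '[[0,-1,0.3,0],[0,-2,0.4,0],[0,-2,0.3,0],[0,-2,0,0],[0,-1,0,0],[0,0,0,0],[0,0,0,0]]'
python3 - <<'E'
from h import *
c=(575.3,304.7)
a=-0.161;ax=np.array([np.cos(a),np.sin(a)])
goal((c[0]-56.5*ax[0],c[1]-56.5*ax[1],80),a)
E
```

```text
time_s: 18.0
position: [524.4, 307.4, 107.0]
tool_rot: [-0.697, 0.063, 0.712, 0.057]
contact_force: [-0.2, -0.4, -2.3]
opening: 0.467
t 18.0 pos [524.4 307.4 107. ] head -0.17 F [-0.2 -0.4 -2.3] op mm 42.5 tilt [-1.     0.011  0.022]
yaw about tool x needed -0.009
shift cm now-frame [ 2.7  -0.57  0.53]
shift cm goal-frame [ 2.7  -0.58  0.52]
```

```bash
python3 -m handwheel '[[0.4,-0.4,0.5,0],[0.7,-0.1,0,0],[0.6,0,0,0],[0.2,0,0,0],[0,0,0,0],[0,0,0,0]]'
python3 - <<'E'
from h import *
c=(575.3,304.7)
a=-0.161;ax=np.array([np.cos(a),np.sin(a)])
goal((c[0]-56.5*ax[0],c[1]-56.5*ax[1],73),a)
for n,(u0,v0) in dict(scene=(330,90),top=(180,150)).items():
    p,d=cap(n,n+'9.png'); cv2.imwrite('pics/c_%s9.png'%n,cv2.resize(p[v0:v0+90,u0:u0+100,::-1],None,fx=7,fy=7,interpolation=cv2.INTER_CUBIC))
E
```

```text
time_s: 18.6
position: [518.6, 310.3, 85.8]
tool_rot: [-0.696, 0.065, 0.713, 0.057]
contact_force: [0.6, 0.3, -2.1]
opening: 0.471
t 18.6 pos [518.6 310.3  85.8] head -0.173 F [ 0.6  0.3 -2.1] op mm 42.9 tilt [-1.     0.013  0.024]
yaw about tool x needed -0.012
shift cm now-frame [ 1.27 -0.38 -0.06]
shift cm goal-frame [ 1.27 -0.38 -0.06]
```

View pics/c_scene9.png

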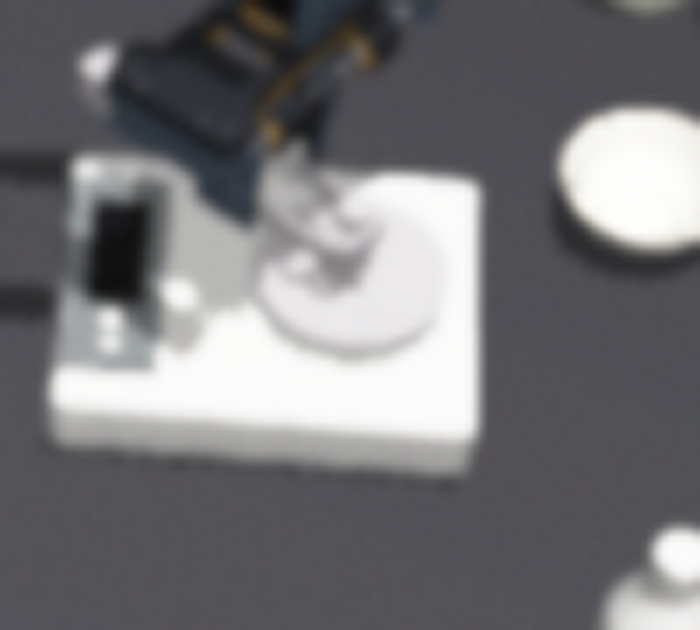

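View pics/c_top9.png

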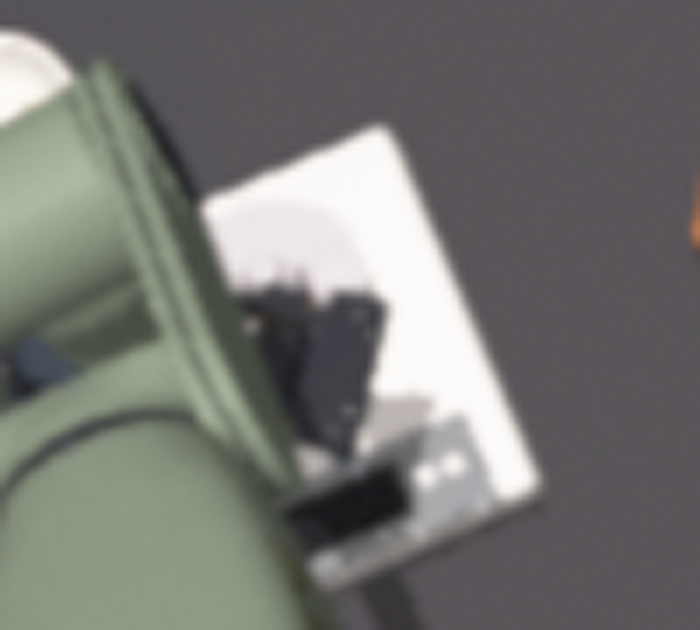

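```bash
python3 - <<'E'
from h import *
print(ray('scene',330+348/7-.5,90+222/7-.5,108))
E
python3 -m handwheel '[[0.3,-0.3,-0.1,0],[0.2,0,0,0],[0.2,0,0,0],[0,0,0,0],[0,0,0,0]]'
python3 - <<'E'
from h import *
c=(575.3,304.7)
a=-0.161;ax=np.array([np.cos(a),np.sin(a)])
goal((c[0]-56.5*ax[0],c[1]-56.5*ax[1],72.5),a)
E
```

```text
[575.23642899 289.85108328 108.        ]
time_s: 19.2
position: [520.6, 313.7, 78.8]
tool_rot: [-0.696, 0.064, 0.713, 0.057]
contact_force: [0.6, -0.5, -1.8]
opening: 0.469
t 19.2 pos [520.6 313.7  78.8] head -0.173 F [ 0.6 -0.5 -1.8] op mm 42.7 tilt [-1.     0.012  0.022]
yaw about tool x needed -0.012
shift cm now-frame [0.63 0.   0.1 ]
shift cm goal-frame [ 0.63 -0.    0.1 ]
```

```bash
python3 - <<'E'
from h import *
p,d=cap('scene','s10.png')
u0,v0=355,105
c=p[v0:v0+45,u0:u0+50,::-1].astype(float)
c=np.clip((c-90)*255/140,0,255).astype(np.uint8)
k=14
im=cv2.resize(c,None,fx=k,fy=k,interpolation=cv2.INTER_CUBIC)
P=sense()['position'];a=-0.173;ax=np.array([np.cos(a),np.sin(a)]);ay=np.array([-ax[1],ax[0]])
g=P[:2]+56.5*ax;z0=P[2]-12.3
def circ(r,z,col):
    t=np.linspace(0,2*np.pi,60);Q=np.stack([g[0]+r*np.cos(t),g[1]+r*np.sin(t),0*t+z],-1)
    q=((proj('scene',Q)-[u0,v0]+.5)*k).astype(int);cv2.polylines(im,[q],True,col,1)
circ(12,z0,(0,0,255));circ(12,z0+28,(0,255,0));circ(8.5,z0+40,(255,0,0))
cv2.imwrite('pics/s10c.png',im)
E
```

```text
(no output)
```

View pics/s10c.png

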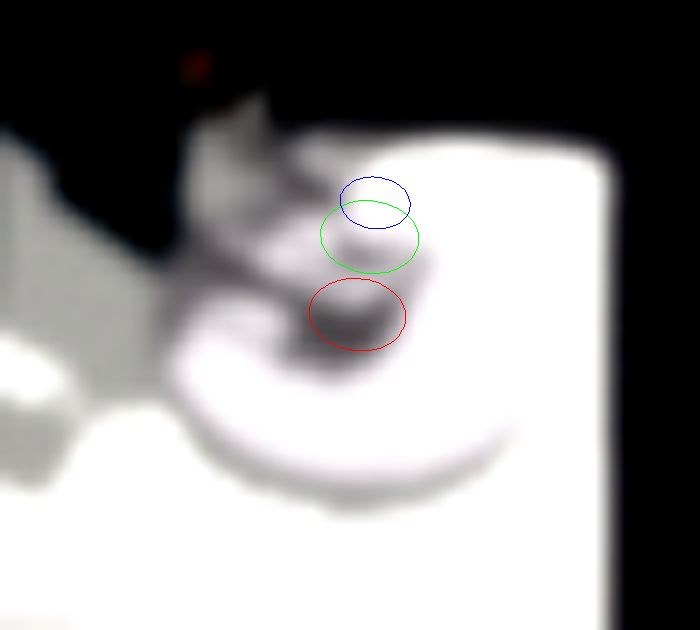

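```bash
python3 -m handwheel '[[0.2,0,0.1,0],[0.1,0,0,0],[0.1,0,0,0],[0,0,0,0]]'
python3 - <<'E'
from h import *
c=(575.3,304.7)
a=-0.161;ax=np.array([np.cos(a),np.sin(a)])
goal((c[0]-56.5*ax[0],c[1]-56.5*ax[1],72.5),a)
E
```

```text
time_s: 19.65
position: [519.4, 313.8, 74.6]
tool_rot: [-0.696, 0.064, 0.713, 0.057]
contact_force: [0.5, -0.4, -1.6]
opening: 0.472
t 19.65 pos [519.4 313.8  74.6] head -0.173 F [ 0.5 -0.4 -1.6] op mm 42.9 tilt [-1.     0.012  0.022]
yaw about tool x needed -0.012
shift cm now-frame [ 0.21 -0.   -0.02]
shift cm goal-frame [ 0.21 -0.   -0.02]
```

```bash
python3 -m handwheel '[[0.1,0,0,0],[0.05,0,0,0],[0,0,0,0]]'; python3 -m handwheel '[[0.1,0,0,0],[0,0,0,0]]'
```

```text
time_s: 19.95
position: [519.5, 313.9, 73.8]
tool_rot: [-0.696, 0.064, 0.712, 0.058]
contact_force: [0.0, 0.5, -0.9]
opening: 0.473
time_s: 20.15
position: [519.6, 313.9, 73.6]
tool_rot: [-0.697, 0.064, 0.712, 0.058]
contact_force: [-0.5, -0.4, 0.2]
opening: 0.474
```

```bash
python3 -m handwheel '[[0.1,0,0,0],[0,0,0,0]]'; python3 -m handwheel '[[0,0,0,0]]';python3 -m handwheel '[[0,0,0,0]]'
```

```text
time_s: 20.35
position: [519.6, 313.9, 73.4]
tool_rot: [-0.697, 0.064, 0.712, 0.058]
contact_force: [-0.8, -0.5, 0.9]
opening: 0.471
time_s: 20.45
position: [519.6, 313.9, 73.4]
tool_rot: [-0.697, 0.064, 0.712, 0.058]
contact_force: [-1.4, -0.4, 1.2]
opening: 0.471
time_s: 20.55
position: [519.6, 313.9, 73.4]
tool_rot: [-0.697, 0.064, 0.712, 0.058]
contact_force: [-0.5, -0.8, 2.2]
opening: 0.472
```

```bash
python3 -m handwheel '[[0,0,0,0],[0,0,0,0],[0,0,0,0]]' -0.02; python3 -m handwheel '[[0,0,0,0],[0,0,0,0],[0,0,0,0]]' 0.08; python3 -m handwheel '[[0,0,0,0],[0,0,0,0],[0,0,0,0]]' 0.2
python3 - <<'E'
from h import *
p,d=cap('scene','s11.png')
u0,v0=340,95
c=p[v0:v0+60,u0:u0+65,::-1].astype(float)
c=np.clip((c-90)*255/140,0,255).astype(np.uint8)
cv2.imwrite('pics/s11c.png',cv2.resize(c,None,fx=10,fy=10,interpolation=cv2.INTER_CUBIC))
goal((0,0,0),-.161)
E
```

```text
time_s: 20.85
position: [519.9, 314.0, 72.3]
tool_rot: [-0.697, 0.064, 0.712, 0.058]
contact_force: [0.5, -0.2, -0.0]
opening: 0.491
time_s: 21.15
position: [520.0, 314.0, 71.7]
tool_rot: [-0.697, 0.064, 0.712, 0.058]
contact_force: [-0.2, 0.5, -0.6]
opening: 0.546
time_s: 21.45
position: [520.0, 314.0, 71.6]
tool_rot: [-0.697, 0.064, 0.712, 0.058]
contact_force: [0.2, -0.2, -1.2]
opening: 0.602
t 21.5 pos [520.  314.   71.7] head -0.173 F [ 0.   0.7 -0.6] op mm 54.5 tilt [-1.     0.011  0.021]
yaw about tool x needed -0.012
shift cm now-frame [ 8.55 39.78 45.67]
shift cm goal-frame [ 8.56 39.24 46.13]
```

View pics/s11c.png

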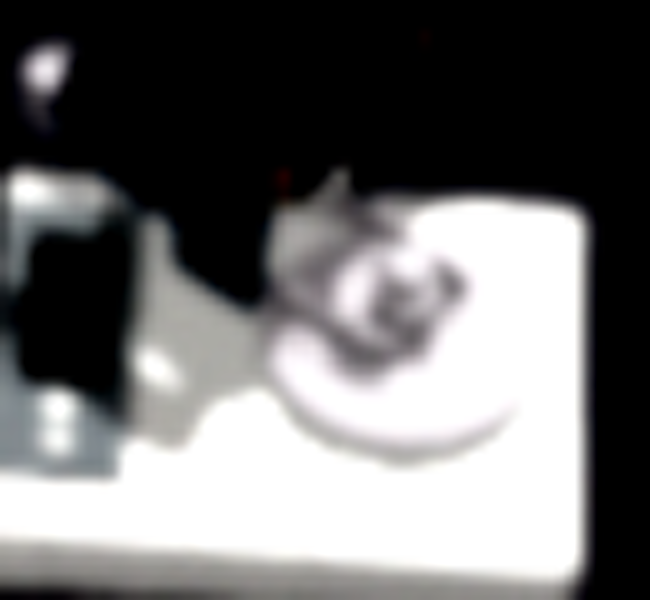

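```bash
python3 -m handwheel '[[-0.4,0,0,0],[-0.7,0,0,0],[-0.7,0,0,0],[-0.7,0,0,0],[-0.7,0,0,0],[-0.7,0,0,0],[-1,0,0,0],[-1,0,0,0],[-1,0,0,0],[0,0,0,0]]'
python3 - <<'E'
from h import *
p,d=cap('scene','s12.png')
u0,v0=320,65
c=p[v0:v0+90,u0:u0+100,::-1].astype(float)
c=np.clip((c-60)*255/180,0,255).astype(np.uint8)
cv2.imwrite('pics/s12c.png',cv2.resize(c,None,fx=7,fy=7,interpolation=cv2.INTER_CUBIC))
goal((0,0,0),-.161)
E
```

```text
time_s: 22.5
position: [522.5, 315.0, 148.7]
tool_rot: [-0.698, 0.063, 0.711, 0.058]
contact_force: [0.9, 0.8, -1.3]
opening: 0.6
t 22.55 pos [522.  314.8 147.9] head -0.173 F [ 0.4  0.  -0.4] op mm 54.8 tilt [-1.     0.01   0.019]
yaw about tool x needed -0.012
shift cm now-frame [16.04 39.82 45.73]
shift cm goal-frame [16.04 39.29 46.19]
```

View pics/s12c.png

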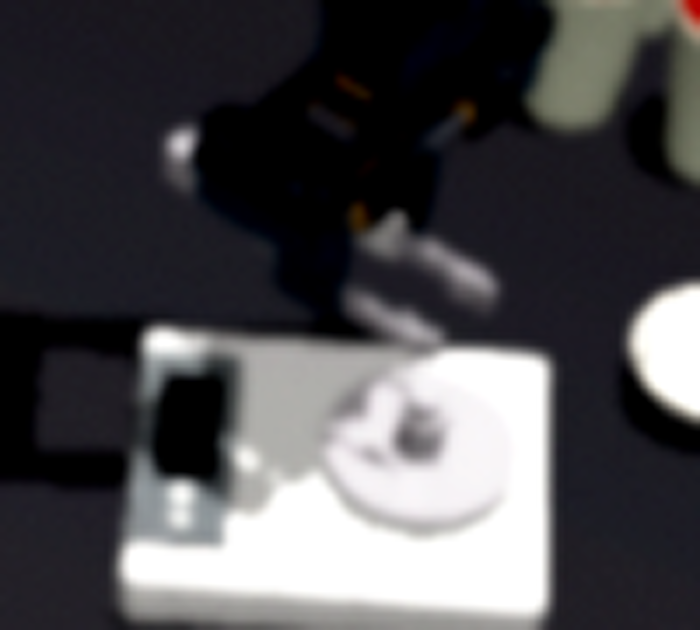

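```bash
python3 -m handwheel '[[0,1,0.5,0],[0,2,1,0],[0,3,1,0],[0,3,1,0],[0,3,1,0],[0,3,1,0],[0,3,1,0],[0,3,1,0],[0,3,0.5,0],[0,2,0,0],[0,1,0,0],[0,0,0,0],[0,0,0,0]]'
python3 -c "
from h import *
goal((440,0,40),-0.161)"
```

```text
time_s: 23.85
position: [379.0, 47.9, 146.3]
tool_rot: [-0.692, 0.066, 0.717, 0.055]
contact_force: [0.9, -0.1, -0.6]
opening: 0.601
t 23.85 pos [379.   47.9 146.3] head -0.172 F [ 0.9 -0.1 -0.6] op mm 54.7 tilt [-0.999  0.019  0.034]
yaw about tool x needed -0.011
shift cm now-frame [10.46  3.49 -7.19]
shift cm goal-frame [10.46  3.56 -7.14]
```

```bash
python3 -m handwheel '[[1,1,-1.5,0],[1,1,-2,0],[2,1,-2,0],[2,0.5,-1.5,0],[1.5,0,0,0],[0,0,0,0],[0,0,0,0]]'
python3 -c "
from h import *
goal((440,0,20),-0.161)"
```

```text
time_s: 24.55
position: [446.0, 5.1, 66.7]
tool_rot: [-0.693, 0.062, 0.716, 0.053]
contact_force: [0.1, 0.2, -0.9]
opening: 0.598
t 24.55 pos [446.    5.1  66.7] head -0.164 F [ 0.1  0.2 -0.9] op mm 54.4 tilt [-0.999  0.015  0.031]
yaw about tool x needed -0.003
shift cm now-frame [4.69 0.53 0.36]
shift cm goal-frame [4.69 0.53 0.37]
```

```bash
python3 -m handwheel '[[1,0,0,0],[1.5,0,0,0],[1,0,0,0],[0.5,0,0,0],[0,0,0,0]]'
python3 -c "
from h import *
goal((440,0,7.5),-0.161)"
```

```text
time_s: 25.05
position: [446.5, 6.5, 26.8]
tool_rot: [-0.696, 0.061, 0.714, 0.053]
contact_force: [-1.1, 0.7, -1.2]
opening: 0.6
t 25.05 pos [446.5   6.5  26.8] head -0.161 F [-1.1  0.7 -1.2] op mm 54.6 tilt [-1.     0.014  0.025]
yaw about tool x needed -0.0
shift cm now-frame [1.96 0.72 0.49]
shift cm goal-frame [1.96 0.72 0.49]
```

```bash
python3 -m handwheel '[[0.7,0,0,0],[0.4,0,0,0],[0.2,0,0,0],[0,0,0,0]]'
python3 -c "
from h import *
goal((440,0,7.5),-0.161)"
```

```text
time_s: 25.45
position: [447.0, 6.4, 13.6]
tool_rot: [-0.696, 0.061, 0.713, 0.053]
contact_force: [-0.0, 0.3, -0.5]
opening: 0.6
t 25.45 pos [447.    6.4  13.6] head -0.161 F [-0.   0.3 -0.5] op mm 54.6 tilt [-1.     0.013  0.023]
yaw about tool x needed -0.0
shift cm now-frame [0.64 0.74 0.57]
shift cm goal-frame [0.64 0.74 0.57]
```

```bash
python3 -m handwheel '[[0.3,0,0,0],[0.1,0,0,0],[0,0,0,0]]'; python3 -m handwheel '[[0.1,0,0,0],[0,0,0,0]]'; python3 -m handwheel '[[0.1,0,0,0],[0,0,0,0]]'
```

```text
time_s: 25.75
position: [447.2, 6.3, 9.6]
tool_rot: [-0.697, 0.061, 0.713, 0.053]
contact_force: [0.4, 0.2, -0.1]
opening: 0.603
time_s: 25.95
position: [447.4, 6.3, 8.6]
tool_rot: [-0.697, 0.061, 0.713, 0.053]
contact_force: [-0.7, -0.9, -1.2]
opening: 0.598
time_s: 26.15
position: [447.4, 6.3, 7.6]
tool_rot: [-0.697, 0.061, 0.713, 0.053]
contact_force: [0.3, -0.7, -1.1]
opening: 0.599
```

```bash
python3 -m handwheel '[[0.1,0,0,0],[0,0,0,0]]'; python3 -m handwheel '[[0.1,0,0,0],[0,0,0,0]]'
```

```text
time_s: 26.35
position: [447.6, 6.2, 7.0]
tool_rot: [-0.697, 0.061, 0.712, 0.053]
contact_force: [-0.8, -0.2, 1.5]
opening: 0.599
time_s: 26.55
position: [447.7, 6.2, 6.8]
tool_rot: [-0.697, 0.061, 0.712, 0.053]
contact_force: [-1.3, 0.9, 1.7]
opening: 0.599
```

Contact with the bench. Open fully, rise and back off.

```bash
python3 -m handwheel '[[0.1,0,0,0],[0,0,0,0]]'; python3 -m handwheel '[[0,0,0,0],[0,0,0,0],[0,0,0,0]]' 0.32;python3 -m handwheel '[[0,0,0,0],[0,0,0,0],[0,0,0,0],[0,0,0,0],[-1,0,0,0],[-2,0,0,0],[-3,0,0,0],[-3,0,0,0],[-3,0,0,0],[0,3,0,0],[0,4,0,0],[0,4,0,0],[0,4,0,0],[0,4,0,0],[0,3,0,0],[0,0,0,0],[0,0,0,0]]' 1
python3 - <<'E'
from h import *
goal((440,0,40),-0.161)
for n in('scene','top'):cap(n,n+'13.png')
E
```

```text
time_s: 26.75
position: [447.9, 6.1, 6.7]
tool_rot: [-0.697, 0.061, 0.712, 0.053]
contact_force: [-0.5, 0.5, 1.5]
opening: 0.604
time_s: 27.05
position: [447.9, 5.7, 6.6]
tool_rot: [-0.698, 0.061, 0.712, 0.052]
contact_force: [-0.4, -1.5, 2.7]
opening: 0.657
time_s: 28.75
position: [416.9, -217.1, 143.1]
tool_rot: [-0.702, 0.061, 0.708, 0.051]
contact_force: [0.4, 0.1, 0.3]
opening: 1.002
t 28.75 pos [ 416.9 -217.1  143.1] head -0.158 F [0.4 0.1 0.3] op mm 91.2 tilt [-1.     0.014  0.008]
yaw about tool x needed 0.003
shift cm now-frame [ 10.01 -21.95   1.05]
shift cm goal-frame [ 10.01 -21.95   1.12]
```

View pics/scene13.png

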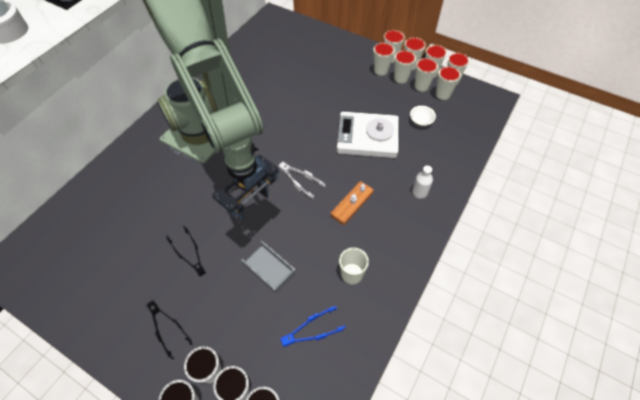

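View pics/top13.png

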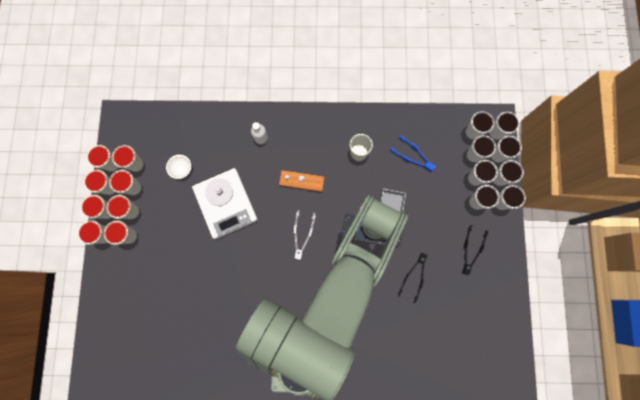

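```bash
python3 - <<'E'
from h import *
for n,r in dict(scene=[(330,100,80,65),(270,150,64,55)],top=[(185,160,80,80),(280,200,50,65)]).items():
    p=np.load('last_%s.npz'%n)['p'][:,:,::-1]
    cs=[cv2.resize(p[v:v+h,u:u+w],(400,400*h//w),interpolation=cv2.INTER_CUBIC)[:400] for u,v,w,h in r]
    H=max(c.shape[0] for c in cs);cs=[cv2.copyMakeBorder(c,0,H-c.shape[0],0,0,cv2.BORDER_CONSTANT) for c in cs]
    cv2.imwrite('pics/f_%s.png'%n,np.hstack(cs))
E
```

```text
(no output)
```

View pics/f_scene.png

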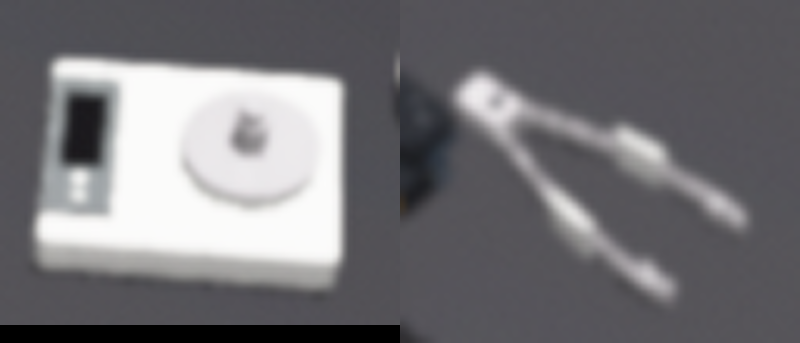

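View pics/f_top.png

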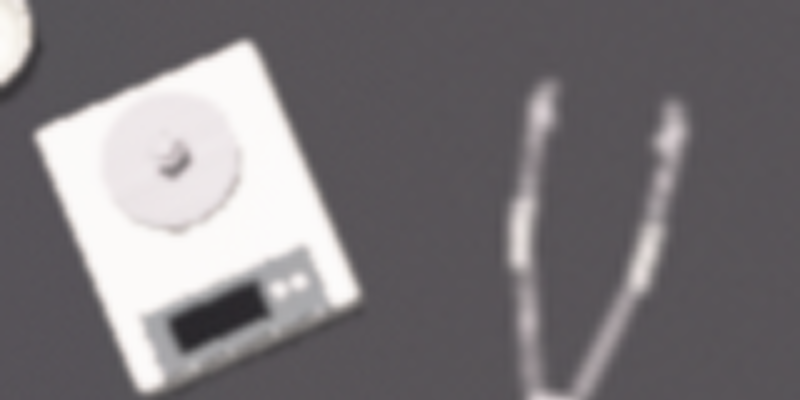

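The weight stands upright at the middle of the pan: base near (248,150) and pan centre near (250,148) in the left half of the scene crop. The tongs lie flat and fully open on clear bench. I'm handing in.

```bash
python3 -c "
from h import *
print(order.finish_job(), sense()['time_s'])"
```

```text
the job is handed in; nothing more can be done
the job is handed in; nothing more can be done
```

The job was done in the order asked and handed in with the clock at about 29 s.

- **What I did:** I lifted the tongs out of the case by the bow, laid them on open bench and let go. I then took them by the rests and squeezed them on the large weight (43 mm over the rests). The weight went down on the pan with about 3 N of contact, and I opened the tongs and lifted them straight off. Finally I laid them on bench in front of the stand.
- **Last checks:** The final pictures from both cameras show the weight upright close to the pan centre. The tongs lie flat and open, clear of the case, stand and balance. The other two weights and the cup, bottle and bowl look unmoved, and the gripper was open and clear of everything at 143 mm height.
- **Small disagreements:**
  - One rough camera reading during the carry put the weight about 11 mm off in y. Overlaying the expected shape on a picture, and the final views, did not bear this out.
  - The tool picked up 1–2° of tilt during the moves, so the tongs were slightly nose-down when lowered the last time and settled flat on release.

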